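# Square a board into the bench's corner stop

### The job

Push the loose rectangular board along the bench into the corner of the L-shaped stop, until its long edge lies flush along the fence and its end is fully home against the end stop, ready for marking out. Only push it with the fingers, flat on the bench: do not pick it up or tip it. Leave everything else on the bench where it is, and end with the fingers clear.

Things in the scene. Friction and masses are not known exactly. Their poses are not given: they have to be found in the camera images.
- board: the rectangular board: straight-edged, 90 mm (its x) by 160 mm (its y) by 20 mm thick, lying loose and flat on the bench, 0.14 to 0.28 kg, slides under a few newtons. Origin at the centre of its underside. It starts on the robot's side of the fence, right of the end stop, turned up to 0.25 rad from the fence.
- corner_stop: L of two fixed wooden battens, 25 mm wide, 30 mm high. Origin: inner corner, at bench level. Fence: 350 mm along its -y (robot's right), inner face x = 0 facing the robot (-x). End stop: 130 mm along its -x (towards the robot), inner face y = 0 facing -y. Board home: origin at x -45, y -80 mm in this frame, axes parallel. Turned up to 0.18 rad on the bench.
- offcut: live-edge offcut, same wood as the board but nearly square and ragged: about 90 x 100 x 22 mm, one edge with dark bark; origin under its main part. Not the board; leave it
- sanding_block: cork sanding block with a wooden grip, 110 x 60 x 38 mm high; origin at the centre of its underside; leave it
- glue: white glue bottle, 56 mm diameter, 150 mm tall, standing on the far side of the fence; origin at the centre of its base; leave it
- screw_jar: glass jar with a steel lid, 64 mm diameter, 65 mm tall, standing on the far side of the fence; origin at the centre of its base; leave it
- try_square: try square lying flat: dark wooden stock 22 x 110 x 18 mm (x, y, height) with its origin under the stock's centre, and a steel blade reaching to 141 mm along its +x at y +40 mm; leave it
- chisel: long wooden-handled hand tool, 200 mm, lying on its side along its own x axis; leave it
- mallet: wooden mallet lying on its side, handle along its own x, head 65 x 120 x 70 mm high with the origin under it, handle end 220 mm towards its -x; leave it
Mind the look-alikes: they are no part of the job. Leave any purple, turquoise or yellow look-alike of the board alone.

How it is judged:
At the end, for the whole second after the job is handed in: The board lies flat and at rest in the corner of the stop: its long edge within 3 mm of the fence and its end within 3 mm of the end stop (measured at the board's middle), parallel to the fence within 0.03 rad (x of board in the frame of corner_stop between -0.048 and -0.042 m and y of board in the frame of corner_stop between -0.083 and -0.077 m and angle between the y axis of board and the y axis of corner_stop, either way round below 0.03 rad and height (world z) of board below 0.004 m and angle between board's own z axis and vertical below 0.03 rad and linear speed of board below 0.01 m/s); the robot touches nothing.
It fails at once if the board is lifted off the bench (8 mm) or tipped (height (world z) of board above 0.008 m or angle between board's own z axis and vertical above 0.12 rad).
It fails at once if a bystander (offcut, sanding block, glue bottle, screw jar, try square, chisel or mallet) is moved by more than 15 mm (distance of any of offcut, sanding_block, glue, screw_jar, try_square, chisel, mallet from where it was at the start of the episode above 0.015 m).
It also fails if it takes over 56 s, if anything falls off the work surface, if the arm or the gripper's body presses on something with over 40 N, if the wrist force passes 120 N, or if a joint passes its speed limit or range.

### The arm

A 7-joint arm with a two-finger parallel gripper is mounted at the origin on the work surface. World frame = base frame: x ahead of the robot, y to its left, z up, the work surface at z = 0. Lengths are in m, angles in rad, forces in N, time in s.
With the tool pointing down it reaches from about 0.425 to 0.875 m from the base axis. Payload 4.7 kg.
Tool frame: the origin (TCP) lies at the very end of the fingers, on their centre line; the grasp point (between the pads) lies 19 mm behind it; z points along the fingers, y is the line along which they close (so a half turn about z gives the same grasp; the last joint's range is limited). The gripper opens to 87 mm and grips with 3 to 60 N. Pads are 19 mm wide; open, the fingers measure 117 mm over their backs; the gripper's body (75 mm by 190 mm) begins 51 mm behind the grasp point.
Start: joints at [1.134, 0.321, -0.07, 1.45, 0.023, 1.371, -0.057], TCP at [0.283, -0.585, 0.223] pointing down, gripper open.
Joint ranges: [-2.86, 2.86], [-0.3, 2.09], [-1.38, 1.24], [0.06, 2.45], [-1.56, 4.7], [0.09, 2.05], [-2.69, 2.69]. Speed limits (rad/s): [2.57, 2.57, 3.14, 3.14, 3.14, 3.14, 3.14].

### API

Orientations are given as [roll, pitch, yaw] about the fixed x, y, z axes, in that order (R = Rz(yaw) Ry(pitch) Rx(roll)).
In Python, from bench import * gives the robot as it stands.
- The arm moves only by the shell command python3 -m pendant 'ROWS' [OPENING]. ROWS is JSON, a list that holds one entry, the list of rows, each a list of 6 numbers: the shift along the tool's x, y, z as a fraction of full scale, then the turn, a rotation vector about the tool's x, y, z as a fraction of full scale. A call has 1 to 8 rows; each row is the pose to reach, as a shift and turn from the pose commanded when the call began, along the tool's axes at that moment; what a row does not reach only later rows make up. Full scale, the value 1, is 0.15 m for a shift and 90 degrees for a turn. A row lasts 1/10 s, in which the tool goes at most 50 mm and 8.59 degrees, less where a joint would pass 70% of its speed; a pose out of reach is approached as far as the arm can. A call with a number of a shift or a turn outside -1 to 1 is refused whole. A call with a gripper value outside its range is refused whole. OPENING is the gripper command: -1 is fully open, 1 is shut, values between are in proportion, set as the call begins (- or left out, the last holds). The fingers move at their own pace and stop on an object; the grip force is fixed at half the most. Time passes only in rows, so rows that repeat a pose let the fingers close. It gives the time, the measured TCP pose, the force, the opening and the grip force at its end, in the units of the state.
- sense(): the state, without advancing time (a new reading comes with each control period).
- read_camera(name): name is "scene" or "top" or "wrist"; returns a dict with "pixels" (420x560x3 uint8, blue, green, red), "range_z" (420x560 float32, m along the optical axis (not along the pixel's ray), 0 where there is no reading), "intrinsics" (3x3 intrinsics, pixels), "extrinsics" (4x4, takes a point from world to camera coordinates); the wrist camera has in their place "mount" (4x4, takes a point from camera to tool coordinates, whose origin is the TCP and whose axes are the flange's). Camera axes: x right, y up, looking along -z (the intrinsics and any distortion apply to the point x, -y, -z); pixel columns grow to the right and rows downward; lengths in m; the calibration is good to about 2 mm. A picture is of the moment at which its call begins: read the wrist's pose just before it.
- finish_job(): hands the job in; it is judged then, once.
Trained networks look in a picture, given as the dict that the camera call returned (one of the last four; its "shot" number tells which), for a name from the list of things; names that differ only in an ending like _2 or _b are one class to them, and where a whole thing is asked for, a point or a joint stands for the part that bears it (a point fixed in the world has none). Each returns a list of dicts, best first, with "conf" (0 to 1); they miss things now and then, are a little off and sometimes report something else, mostly with a low value. They report only what shows in the picture. A call takes as long as a camera call. They do not tell look-alikes from the thing itself.
- search_frame(name, picture): "rect" ([left, top, width, height] in pixels, round what is visible of it).
- regions_of(name, picture): "mask" (420x560 bool, what is visible of it) and "rect" ([left, top, width, height] in pixels, round what is visible of it).
The state is a dict: "time": time; "qpos": joint angles; "joint_velocities": joint speeds; "effort": joint torques, N m; "position": TCP position; "eef_rot": TCP orientation; "ft_force": force on the tool from outside, world axes, zero at the start; "wrist_torque": the same for the moment, N m; "width": opening from 0.0 (shut) to 1.0 (fully open); "grip_force": force on a finger pad.
Only numpy, scipy, OpenCV 4.12 (cv2) and the standard library are available. Lean on these libraries where they do the work, as an engineer would, in place of code of your own. Each camera call takes 0.05 s, during which the arm holds its last target. There are 200 camera calls.

## Working session

There is one attempt and no reset: what is moved stays moved. The work goes in short steps, Python scripts to look and compute and a shell command to move; the robot and the scene stay as the last step left them, time stands still between calls to the robot, and variables do not carry over. Pictures are saved under pics/ and viewed, at most 10 in all, crops included, and the job is handed in when it is done.

```bash
ls; mkdir -p pics
cat > h.py <<'E'
import numpy as np,cv2
from bench import *
def world(p,rows,cols):
    K=np.array(p["intrinsics"]);T=np.linalg.inv(np.array(p["extrinsics"]))
    z=p["range_z"][rows,cols]
    P=np.stack([(cols-K[0,2])/K[0,0]*z,-(rows-K[1,2])/K[1,1]*z,-z,np.ones_like(z)])
    return (T@P)[:3].T
E
python3 - <<'E'
from h import *
s=sense();print(s["time"],s["position"],s["eef_rot"],s["ft_force"],s["width"])
p=read_camera("top");q=read_camera("scene")
cv2.imwrite("pics/top.png",p["pixels"]);cv2.imwrite("pics/scene.png",q["pixels"])
print(p["intrinsics"],p["extrinsics"])
for n in ["board","corner_stop","offcut","sanding_block","glue","screw_jar","try_square","chisel","mallet"]:
    for r in regions_of(n,p)[:2]:
        rr,cc=np.nonzero(r["mask"]&(p["range_z"]>0));W=world(p,rr,cc)
        print(n,round(r["conf"],2),r["rect"],np.median(W,0).round(3),W.min(0).round(3),W.max(0).round(3))
E
```

```text
pics
0.0 [ 0.28293031 -0.58458905  0.22145392] [-3.13968377e+00  1.03407041e-04  4.50878119e-01] [ 0.04985163  0.13151224 -1.23980422] 1.0000027235014217
[[464.95908482   0.         283.54803201]
 [  0.         464.95908482 219.52944024]
 [  0.           0.           1.        ]] [[ 0.02170601 -0.99975826 -0.00350312 -0.03095021]
 [ 0.99521276  0.02127308  0.09538878 -0.53831595]
 [-0.0952912  -0.00555686  0.99543393 -1.26607045]
 [ 0.          0.          0.          1.        ]]
board 0.97 [281.3, 209.7, 62.4, 44.5] [ 0.51  -0.097  0.021] [ 0.449 -0.182 -0.005] [ 0.572 -0.013  0.029]
board 0.9 [337.2, 272.7, 42.8, 64.1] [ 0.302 -0.226  0.021] [ 0.219 -0.279 -0.001] [ 0.385 -0.172  0.029]
corner_stop 0.88 [229.9, 169.9, 136.8, 59.5] [ 0.635 -0.004  0.03 ] [ 0.506 -0.25  -0.001] [0.659 0.126 0.039]
corner_stop 0.55 [280.7, 209.5, 64.4, 44.8] [ 0.51  -0.097  0.021] [ 0.452 -0.182 -0.002] [ 0.569 -0.013  0.029]
offcut 0.78 [125.0, 151.1, 37.6, 36.4] [0.671 0.378 0.022] [ 0.62   0.326 -0.005] [0.724 0.442 0.031]
sanding_block 0.95 [152.6, 187.1, 25.5, 37.6] [0.563 0.315 0.036] [0.51  0.29  0.003] [0.62  0.352 0.048]
glue 0.82 [307.8, 149.4, 23.1, 25.7] [ 0.688 -0.109  0.102] [ 0.67  -0.138 -0.002] [ 0.751 -0.084  0.156]
glue 0.66 [148.8, 189.5, 27.2, 36.2] [0.562 0.316 0.036] [ 0.51   0.29  -0.004] [0.619 0.361 0.048]
screw_jar 0.7 [242.0, 148.6, 22.3, 21.5] [0.704 0.073 0.064] [ 0.678  0.043 -0.004] [0.756 0.11  0.073]
screw_jar 0.4 [148.7, 187.4, 27.7, 38.5] [0.563 0.315 0.036] [ 0.51   0.29  -0.002] [0.621 0.359 0.048]
try_square 0.96 [407.2, 159.0, 41.8, 53.0] [ 0.618 -0.388  0.011] [ 0.577 -0.479 -0.004] [ 0.723 -0.362  0.026]
chisel 0.71 [407.1, 241.7, 11.6, 71.2] [ 0.348 -0.368  0.023] [ 0.295 -0.39   0.01 ] [ 0.488 -0.353  0.031]
mallet 0.63 [96.9, 253.6, 52.0, 95.1] [0.389 0.418 0.068] [ 0.185  0.357 -0.006] [0.438 0.479 0.079]
```

View pics/top.png

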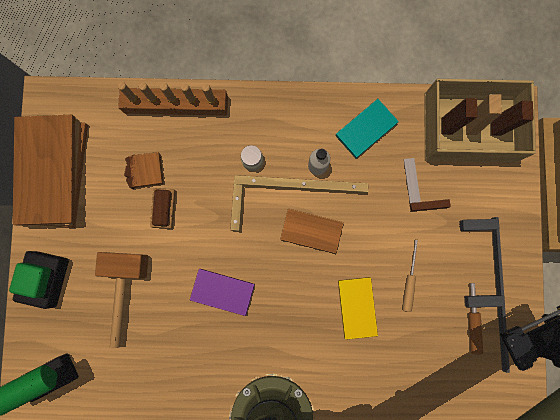

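```bash
cat >> h.py <<'E'
def edge(W):
    pass
def corner(p):
    # fence & end stop from points at z~.03 in region
    rr,cc=np.mgrid[120:260,200:420].reshape(2,-1);W=world(p,rr,cc)
    return W
def measure(p,verbose=True):
    """board rect (centre, long-axis angle) and stop lines from top camera"""
    r=[r for r in regions_of("board",p)]
    out=[]
    for b in r[:2]:
        m=b["mask"]&(p["range_z"]>0);rr,cc=np.nonzero(m);W=world(p,rr,cc)
        zt=np.median(W[:,2]);T=W[abs(W[:,2]-zt)<.006]
        (cx,cy),(w,h),a=cv2.minAreaRect((T[:,:2]*1000).astype(np.float32))
        if w>h: a-=90;w,h=h,w
        a=(a+90)%180-90
        out.append((round(b["conf"],2),round(cx,1),round(cy,1),round(w,1),round(h,1),round(a,2),round(zt,4),p["pixels"][rr,cc].mean(0).round()))
    return out
E
python3 - <<'E'
from h import *
p=read_camera("top")
for o in measure(p): print(o)
r=regions_of("corner_stop",p)[0]
rr,cc=np.nonzero(r["mask"]&(p["range_z"]>0));W=world(p,rr,cc)
T=W[abs(W[:,2]-.030)<.006]
np.save("stop.npy",T)
# fence: find inner-edge by rotating
hull=cv2.convexHull((T[:,:2]*1000).astype(np.float32))[:,0]
ap=cv2.approxPolyDP(hull[:,None],8,True)[:,0];print(ap)
E
```

```text
(0.72, 510.2, -98.1, 89.8, 159.4, -12.66, np.float64(0.0205), array([ 46.,  89., 144.]))
(0.71, 300.9, -227.4, 90.5, 160.3, -82.98, np.float64(0.0204), array([ 10., 168., 209.]))
[[ 509.03668   125.28541 ]
 [ 622.88947  -244.14844 ]
 [ 642.4282   -246.61378 ]
 [ 658.1451    116.351395]]
```

Top view: the real brown board is at about (312,230). The fence runs (240,182)→(368,188) and the end stop runs (240,182)→(236,231). The purple (222,292), yellow (358,308) and turquoise (367,128) boards are look-alikes. Next I'll fit the stop.

```bash
cat > fit.py <<'E'
from h import *
from scipy.optimize import least_squares
p=read_camera("top")
rr,cc=np.mgrid[140:260,200:400].reshape(2,-1);W=world(p,rr,cc)
m=(abs(W[:,2]-.030)<.005)&(W[:,0]>.48)&(W[:,0]<.68)&(W[:,1]>-.27)&(W[:,1]<.15)
# connected part near stop mask
r=regions_of("corner_stop",p)[0]["mask"]
r=cv2.dilate(r.astype(np.uint8),np.ones((5,5)))[rr,cc]>0
T=W[m&r&(W[:,2]>.0265)]
print(len(T),T[:,2].mean())
# box SDF fit of L: points should fill the L
def L(x,P):
    c,s=np.cos(x[2]),np.sin(x[2]);d=P[:,:2]-x[:2]
    return np.c_[d[:,0]*c+d[:,1]*s,-d[:,0]*s+d[:,1]*c]
def inside(x,P):
    q=L(x,P)
    return ((q[:,0]>0)&(q[:,0]<.025)&(q[:,1]>-.35)&(q[:,1]<.025))|((q[:,1]>0)&(q[:,1]<.025)&(q[:,0]>-.13)&(q[:,0]<.025))
def res(x):
    q=L(x,T)
    fx=np.abs(q[:,0]-.0125); fy=np.abs(q[:,1]-.0125)
    use=np.minimum(fx,fy)   # distance to nearest centreline
    return use
x=least_squares(res,[.625,.09,-.03],loss="soft_l1",f_scale=.01).x
print("stop corner",x, "yaw deg",np.degrees(x[2]))
q=L(x,T);f=(q[:,1]<-.02);e=(q[:,0]<-.02)
print("fence x pct",np.percentile(q[f,0],[1,50,99]),"len",q[f,1].min(),"end y pct",np.percentile(q[e,1],[1,50,99]),"len",q[e,0].min())
np.save("stop.npy",x)
for o in measure(p):
    print(o, "in stop frame",L(x,np.array([[o[1],o[2],0]])/1000),"rel deg",o[5]-np.degrees(x[2]))
E
python3 fit.py
```

```text
1449 0.030589182188266312
stop corner [ 0.63483096  0.09786288 -0.03881714] yaw deg -2.224058237003184
fence x pct [0.00013907 0.01235312 0.02508656] len -0.3481128218073773 end y pct [0.00055171 0.01233883 0.02522188] len -0.12917490380602248
(0.97, 510.2, -98.1, 89.3, 159.3, -13.31, np.float64(0.0205), array([ 46.,  90., 145.])) in stop frame [[-0.11693227 -0.20065186]] rel deg -11.085941762996816
(0.92, 300.8, -227.3, 90.9, 160.3, -82.92, np.float64(0.0205), array([ 12., 167., 208.])) in stop frame [[-0.32116061 -0.3378808 ]] rel deg -80.69594176299682
```

The fit matches the given sizes (fence face 0 to 25 mm, length 348 mm; board 89 × 159 mm). The board is at (-117, -201) mm in the stop frame, turned about -0.2 rad. The plan has three pushes, all with the same tool yaw:

1. Push the long edge with both fingers open until it is flush with the fence.
2. Close the fingers and push the right end home.
3. Make a final press against the fence.

```bash
cat >> h.py <<'E'
from scipy.spatial.transform import Rotation as Ro
def go(tx,ty,z,yaw=None):
    """print shift (fractions) to a target in the stop frame"""
    X=np.load("stop.npy");s=sense();c,n=np.cos(X[2]),np.sin(X[2])
    w=np.array([X[0]+c*tx-n*ty,X[1]+n*tx+c*ty,z])
    R=Ro.from_euler("xyz",s["eef_rot"])
    d=R.inv().apply(w-s["position"])/.15
    t=(R.inv()*Ro.from_euler("xyz",[np.pi,0,X[2] if yaw is None else yaw])).as_rotvec()/(np.pi/2)
    print("t",s["time"],"target",w.round(3),"shift",d.round(3),"turn",t.round(3))
def where():
    X=np.load("stop.npy");s=sense();c,n=np.cos(X[2]),np.sin(X[2]);d=s["position"][:2]-X[:2]
    print("tcp stop frame",(c*d[0]+n*d[1]).round(4),(-n*d[0]+c*d[1]).round(4),"z",s["position"][2].round(4),"F",s["ft_force"].round(1))
E
python3 -c "
from h import *
go(-.195,-.2,.22)"
python3 -m pendant '[[[0.2,-0.2,0,0,0,0],[0.5,-0.5,0,0,0,0],[0.77,-0.83,0,0,0,0],[0.77,-0.83,0,0,0,0]]]' -1
python3 -m pendant '[[[0.2,-0.2,0,0,0,0],[0.5,-0.5,0,0,0,0],[0.77,-0.83,0,0,0,0],[0.77,-0.83,0,0,0,0]]]'
python3 -c "
from h import *
go(-.195,-.2,.06)"
```

```text
t 0.85 target [ 0.432 -0.094  0.22 ] shift [ 2.32  -2.512  0.017] turn [0.    0.    0.312]
time: 1.25
position: [0.3349, -0.4185, 0.2228]
eef_rot: [-3.141, -0.001, 0.455]
ft_force: [0.2, 0.2, 0.6]
width: 1.0
grip_force: 0.0
time: 1.65
position: [0.384, -0.256, 0.2229]
eef_rot: [3.141, -0.001, 0.456]
ft_force: [0.5, -0.8, 0.2]
width: 1.004
grip_force: 0.0
t 1.65 target [ 0.432 -0.094  0.06 ] shift [ 0.762 -0.826  1.087] turn [ 0.    -0.     0.315]
```

```bash
python3 -m pendant '[[[0.25,-0.3,0,0,0,0.1],[0.5,-0.55,0.2,0,0,0.2],[0.76,-0.83,0.4,0,0,0.315],[0.76,-0.83,0.7,0,0,0.315],[0.76,-0.83,0.95,0,0,0.315],[0.76,-0.83,0.95,0,0,0.315],[0.76,-0.83,0.95,0,0,0.315]]]'
python3 -c "
from h import *
where();go(-.197,-.2,.008)"
```

```text
time: 2.35
position: [0.4294, -0.0981, 0.0787]
eef_rot: [-3.14, 0.004, -0.043]
ft_force: [-0.4, -1.0, 0.6]
width: 0.997
grip_force: 0.0
tcp stop frame -0.1976 -0.2038 z 0.0787 F [-0.4 -1.   0.6]
t 2.35 target [ 0.43  -0.094  0.008] shift [ 0.006 -0.025  0.471] turn [-0.001  0.003 -0.003]
```

```bash
python3 -m pendant '[[[0.01,-0.02,0.2,0,0,0],[0.01,-0.02,0.4,0,0,0],[0.01,-0.02,0.46,0,0,0],[0.01,-0.02,0.46,0,0,0]]]'
python3 -m pendant '[[[0.05,0,0,0,0,0],[0.1,0,0,0,0,0],[0.15,0,0,0,0,0],[0.2,0,0,0,0,0],[0.25,0,0,0,0,0],[0.3,0,0,0,0,0],[0.35,0,0,0,0,0],[0.35,0,0,0,0,0]]]'
python3 -c "
from h import *
where();go(-.105,-.2,.008)
p=read_camera('top');cv2.imwrite('pics/t2.png',p['pixels'][120:320,180:420])
X=np.load('stop.npy')
for o in measure(p):print(o)"
```

```text
time: 2.75
position: [0.4328, -0.0968, 0.0116]
eef_rot: [3.141, 0.0, -0.046]
ft_force: [0.3, -1.4, 0.4]
width: 0.998
grip_force: 0.0
time: 3.55
position: [0.4867, -0.0977, 0.0112]
eef_rot: [-3.141, -0.002, -0.043]
ft_force: [-0.3, 0.0, -0.0]
width: 1.0
grip_force: 0.0
tcp stop frame -0.1405 -0.2012 z 0.0112 F [-0.3  0.  -0. ]
t 3.55 target [ 0.522 -0.098  0.008] shift [ 0.236 -0.009  0.022] turn [-0.    -0.001 -0.003]
(0.9, 336.1, 147.0, 90.6, 160.2, -14.42, np.float64(0.0205), array([140.,  72., 130.]))
(0.9, 807.8, -250.2, 90.7, 161.3, 41.21, np.float64(0.0203), array([127., 140.,  17.]))
```

View pics/t2.png

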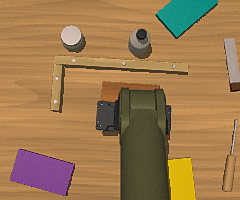

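The arm hides most of the board, but its far edge shows at crop (102–160, 84), nearly parallel to the fence. I'll keep pushing and creep into contact.

```bash
python3 -m pendant '[[[0.04,0,0.01,0,0,0],[0.08,0,0.02,0,0,0],[0.12,0,0.02,0,0,0],[0.16,0,0.02,0,0,0],[0.2,0,0.02,0,0,0],[0.23,0,0.02,0,0,0],[0.25,0,0.02,0,0,0],[0.25,0,0.02,0,0,0]]]'
python3 -c "
from h import *
where()"
python3 -m pendant '[[[0.01,0,0,0,0,0],[0.02,0,0,0,0,0],[0.03,0,0,0,0,0],[0.04,0,0,0,0,0],[0.04,0,0,0,0,0],[0.04,0,0,0,0,0]]]'
python3 -c "
from h import *
where()"
```

```text
time: 4.45
position: [0.5232, -0.0996, 0.0081]
eef_rot: [-3.141, -0.001, -0.044]
ft_force: [0.3, 0.7, 0.0]
width: 1.0
grip_force: 0.0
tcp stop frame -0.1039 -0.2016 z 0.0081 F [0.3 0.7 0. ]
time: 5.05
position: [0.5264, -0.0999, 0.0077]
eef_rot: [3.141, 0.005, -0.044]
ft_force: [-6.2, 0.2, 4.1]
width: 1.002
grip_force: 3.2
tcp stop frame -0.1007 -0.2019 z 0.0077 F [-6.2  0.2  4.1]
```

```bash
python3 -m pendant '[[[0.015,0,0,0,0,0],[0.03,0,0,0,0,0],[0.03,0,0,0,0,0]]]'
python3 -c "
from h import *
where()"
python3 -m pendant '[[[-0.1,0,0,0,0,0],[-0.15,0,-0.1,0,0,0],[-0.15,0,-0.4,0,0,0],[-0.15,0.3,-0.6,0,0,0],[-0.15,0.6,-0.6,0,0,0],[-0.15,0.9,-0.6,0,0,0],[-0.15,0.9,-0.6,0,0,0]]]' 1
python3 -c "
from h import *
where();go(-.045,-.325,.09)
p=read_camera('top');cv2.imwrite('pics/t3.png',p['pixels'][120:320,180:420])
X=np.load('stop.npy')
for o in measure(p):print(o)"
```

```text
time: 5.35
position: [0.5266, -0.1001, 0.0069]
eef_rot: [3.141, 0.014, -0.043]
ft_force: [-16.1, -0.4, 13.0]
width: 0.999
grip_force: 8.1
tcp stop frame -0.1005 -0.202 z 0.0069 F [-16.1  -0.4  13. ]
time: 6.05
position: [0.5035, -0.243, 0.0986]
eef_rot: [3.137, -0.002, -0.055]
ft_force: [0.1, -0.3, 1.0]
width: 0.449
grip_force: 0.0
tcp stop frame -0.118 -0.3457 z 0.0986 F [ 0.1 -0.3  1. ]
t 6.05 target [ 0.577 -0.225  0.09 ] shift [ 0.484 -0.146  0.057] turn [ 0.003 -0.001 -0.01 ]
(0.96, 300.6, -217.5, 73.1, 159.6, -84.86, np.float64(0.0206), array([ 10., 177., 213.]))
(0.77, 807.5, -249.9, 90.1, 161.3, 41.85, np.float64(0.0204), array([130., 143.,  19.]))
```

View pics/t3.png

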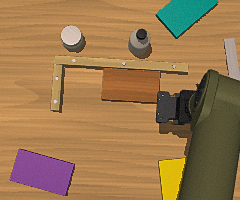

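The board is flush along the fence with its left end at crop x≈102 and the right end hidden at about 162. Next is the end push with closed fingers at mid-width.

```bash
python3 -m pendant '[[[0.2,-0.05,0,0,0,-0.01],[0.4,-0.1,0,0,0,-0.01],[0.48,-0.14,0,0,0,-0.01],[0.48,-0.14,0.05,0,0,-0.01],[0.48,-0.14,0.05,0,0,-0.01]]]'
python3 -c "
from h import *
where();go(-.045,-.325,.008)
p=read_camera('top');cv2.imwrite('pics/t4.png',p['pixels'][120:320,180:420])"
```

```text
time: 6.65
position: [0.5758, -0.215, 0.0888]
eef_rot: [-3.141, 0.003, -0.027]
ft_force: [-0.2, -0.3, 0.3]
width: 0.012
grip_force: 0.0
tcp stop frame -0.0468 -0.3149 z 0.0888 F [-0.2 -0.3  0.3]
t 6.65 target [ 0.577 -0.225  0.008] shift [0.013 0.068 0.539] turn [-0.001  0.002  0.008]
```

View pics/t4.png

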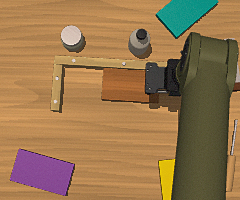

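```bash
python3 -m pendant '[[[0.01,0.07,0,0,0,0.008],[0.01,0.07,0.25,0,0,0.008],[0.01,0.07,0.45,0,0,0.008],[0.01,0.07,0.54,0,0,0.008],[0.01,0.07,0.54,0,0,0.008],[0.01,0.07,0.54,0,0,0.008]]]'
python3 -c "
from h import *
where()"
python3 -m pendant '[[[0,-0.08,0,0,0,0],[0,-0.16,0,0,0,0],[0,-0.24,0,0,0,0],[0,-0.32,0,0,0,0],[0,-0.4,0,0,0,0],[0,-0.46,0,0,0,0],[0,-0.5,0,0,0,0],[0,-0.5,0,0,0,0]]]'
python3 -c "
from h import *
where();go(-.045,-.185,.008)"
```

```text
time: 7.3
position: [0.5792, -0.2275, 0.0106]
eef_rot: [3.141, -0.001, -0.042]
ft_force: [0.5, 0.0, -0.3]
width: 0.004
grip_force: 0.0
tcp stop frame -0.043 -0.3272 z 0.0106 F [ 0.5  0.  -0.3]
time: 8.1
position: [0.5818, -0.1502, 0.0095]
eef_rot: [-3.141, 0.0, -0.039]
ft_force: [0.6, 0.1, 0.0]
width: 0.006
grip_force: 0.0
tcp stop frame -0.0434 -0.2499 z 0.0095 F [0.6 0.1 0. ]
t 8.1 target [ 0.583 -0.085  0.008] shift [-0.011 -0.433  0.011] turn [-0.  0. -0.]
```

```bash
python3 -m pendant '[[[-0.01,-0.08,0.01,0,0,0],[-0.01,-0.16,0.01,0,0,0],[-0.01,-0.24,0.01,0,0,0],[-0.01,-0.32,0.01,0,0,0],[-0.01,-0.38,0.01,0,0,0],[-0.01,-0.43,0.01,0,0,0],[-0.01,-0.43,0.01,0,0,0]]]'
python3 -c "
from h import *
where()
p=read_camera('top');cv2.imwrite('pics/t5.png',p['pixels'][120:320,180:420])"
python3 -m pendant '[[[0,-0.01,0,0,0,0],[0,-0.02,0,0,0,0],[0,-0.03,0,0,0,0],[0,-0.04,0,0,0,0],[0,-0.05,0,0,0,0],[0,-0.05,0,0,0,0]]]'
python3 -c "
from h import *
where()"
```

```text
time: 8.8
position: [0.583, -0.0852, 0.0081]
eef_rot: [-3.141, -0.0, -0.039]
ft_force: [-1.0, 0.4, 0.3]
width: 0.001
grip_force: 0.0
tcp stop frame -0.0447 -0.185 z 0.0081 F [-1.   0.4  0.3]
time: 9.45
position: [0.5832, -0.0796, 0.0081]
eef_rot: [3.142, -0.0, -0.041]
ft_force: [0.8, -0.3, 0.3]
width: 0.002
grip_force: 0.3
tcp stop frame -0.0447 -0.1794 z 0.0081 F [ 0.8 -0.3  0.3]
```

View pics/t5.png

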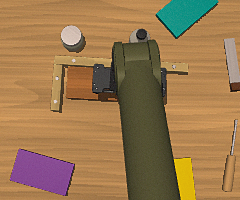

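The board's left end (crop x≈66) is a few millimetres short of the end stop (≈62). I'll keep creeping.

```bash
python3 -m pendant '[[[0,-0.01,0,0,0,0],[0,-0.02,0,0,0,0],[0,-0.03,0,0,0,0],[0,-0.04,0,0,0,0],[0,-0.04,0,0,0,0]]]'
python3 -c "
from h import *
where()"
python3 -m pendant '[[[0,-0.01,0,0,0,0],[0,-0.02,0,0,0,0],[0,-0.03,0,0,0,0],[0,-0.03,0,0,0,0]]]'
python3 -c "
from h import *
where()"
```

```text
time: 9.95
position: [0.5834, -0.0732, 0.0081]
eef_rot: [-3.141, -0.0, -0.04]
ft_force: [-0.4, -0.1, -0.2]
width: 0.007
grip_force: 0.2
tcp stop frame -0.0447 -0.1729 z 0.0081 F [-0.4 -0.1 -0.2]
time: 10.35
position: [0.5837, -0.0702, 0.0081]
eef_rot: [3.14, -0.0, -0.041]
ft_force: [0.7, -2.7, 0.2]
width: 0.004
grip_force: 1.8
tcp stop frame -0.0446 -0.1699 z 0.0081 F [ 0.7 -2.7  0.2]
```

```bash
python3 -m pendant '[[[0,-0.01,0,0,0,0],[0,-0.02,0,0,0,0],[0,-0.03,0,0,0,0],[0,-0.03,0,0,0,0]]]'
python3 -c "
from h import *
where()"
python3 -m pendant '[[[0,-0.01,0,0,0,0],[0,-0.02,0,0,0,0],[0,-0.02,0,0,0,0]]]'
python3 -c "
from h import *
where()"
```

```text
time: 10.75
position: [0.5837, -0.0701, 0.0081]
eef_rot: [3.136, -0.0, -0.044]
ft_force: [0.6, -11.5, 0.2]
width: 0.004
grip_force: 5.3
tcp stop frame -0.0446 -0.1698 z 0.0081 F [  0.6 -11.5   0.2]
time: 11.05
position: [0.5836, -0.0701, 0.0082]
eef_rot: [3.132, 0.0, -0.045]
ft_force: [-0.9, -15.4, -0.3]
width: 0.009
grip_force: 7.6
tcp stop frame -0.0446 -0.1698 z 0.0082 F [ -0.9 -15.4  -0.3]
```

The end is firmly against the stop, so I'll back off, lift and look.

```bash
python3 -m pendant '[[[0,0.1,0,0,0,0],[0,0.15,-0.2,0,0,0],[0,0.15,-0.6,0,0,0],[0,0.15,-0.8,0,0,0],[-0.3,0.15,-0.8,0,0,0],[-0.6,0.15,-0.8,0,0,0],[-0.8,0.15,-0.8,0,0,0],[-0.8,0.15,-0.8,0,0,0]]]' -1
python3 - <<'E'
from h import *
where();go(-.13,-.085,.09)
X=np.load('stop.npy')
p=read_camera('top');cv2.imwrite('pics/t6.png',cv2.resize(p['pixels'][150:270,200:380],None,fx=4,fy=4))
rr,cc=np.mgrid[150:270,200:380].reshape(2,-1);W=world(p,rr,cc)
W=W[(abs(W[:,2]-.0205)<.004)];d=W[:,:2]-X[:2];c,n=np.cos(X[2]),np.sin(X[2])
q=np.c_[c*d[:,0]+n*d[:,1],-n*d[:,0]+c*d[:,1]]
q=q[(q[:,0]<.003)&(q[:,0]>-.11)&(q[:,1]<.003)&(q[:,1]>-.2)]
print(len(q),np.percentile(q,[1,99],axis=0),cv2.minAreaRect((q*1000).astype(np.float32)))
E
```

```text
time: 11.85
position: [0.4592, -0.0785, 0.1274]
eef_rot: [3.141, 0.003, -0.041]
ft_force: [-0.3, 0.0, -0.5]
width: 0.652
grip_force: 0.0
tcp stop frame -0.1686 -0.183 z 0.1274 F [-0.3  0.  -0.5]
t 11.85 target [0.502 0.018 0.09 ] shift [ 0.257 -0.654  0.248] turn [ 0.     0.002 -0.001]
1579 [[-0.09021105 -0.15818824]
 [ 0.00052305 -0.00042669]] ((-48.7477912902832, -98.65985107421875), (198.78677368164062, 102.645263671875), 89.7490234375)
```

View pics/t6.png

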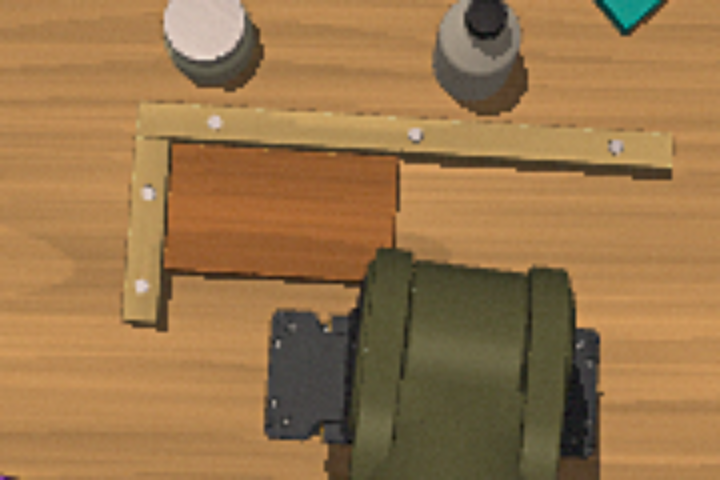

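The board sits in the corner, with its edges at about -90/0 mm and -158/0 mm in the stop frame. I'll make one light press against the fence to make sure it is square, then retreat.

```bash
python3 -m pendant '[[[0.1,-0.3,0,0,0,0],[0.2,-0.6,0.1,0,0,0],[0.23,-0.65,0.4,0,0,0],[0.23,-0.65,0.7,0,0,0],[0.23,-0.65,0.79,0,0,0],[0.23,-0.65,0.79,0,0,0],[0.23,-0.65,0.79,0,0,0]]]' -1
python3 -c "
from h import *
where();go(-.103,-.085,.008)"
```

```text
time: 12.6
position: [0.5031, 0.0169, 0.0108]
eef_rot: [-3.141, -0.002, -0.041]
ft_force: [0.2, 0.3, -0.7]
width: 0.998
grip_force: 0.0
tcp stop frame -0.1285 -0.0861 z 0.0108 F [ 0.2  0.3 -0.7]
t 12.6 target [0.529 0.017 0.008] shift [ 0.17  -0.007  0.019] turn [-0.    -0.001 -0.002]
```

```bash
python3 -m pendant '[[[0.06,0,0.01,0,0,0],[0.12,0,0.01,0,0,0],[0.15,0,0.01,0,0,0],[0.17,0,0.01,0,0,0],[0.19,0,0.01,0,0,0],[0.2,0,0.01,0,0,0],[0.21,0,0.01,0,0,0],[0.21,0,0.01,0,0,0]]]'
python3 -c "
from h import *
where()"
```

```text
time: 13.4
position: [0.5311, 0.0154, 0.0076]
eef_rot: [3.141, 0.004, -0.041]
ft_force: [-5.0, 0.3, 3.2]
width: 1.0
grip_force: 2.4
tcp stop frame -0.1004 -0.0864 z 0.0076 F [-5.   0.3  3.2]
```

```bash
python3 -m pendant '[[[-0.1,0,0,0,0,0],[-0.2,0,0,0,0,0],[-0.3,0,-0.2,0,0,0],[-0.3,0,-0.5,0,0,0],[-0.3,0.3,-0.9,0,0,0],[-0.3,0.6,-0.9,0,0,0],[-0.3,0.95,-0.9,0,0,0],[-0.3,0.95,-0.9,0,0,0]]]'
python3 -m pendant '[[[0,0.3,0,0,0,0],[0,0.6,0,0,0,0],[0,0.9,0,0,0,0],[0,0.9,0,0,0,0]]]'
python3 - <<'E'
from h import *
X=np.load('stop.npy')
p=read_camera('top');cv2.imwrite('pics/t7.png',cv2.resize(p['pixels'][150:270,200:380],None,fx=4,fy=4))
rr,cc=np.mgrid[150:270,200:380].reshape(2,-1);W=world(p,rr,cc)
W=W[(abs(W[:,2]-.0205)<.004)];d=W[:,:2]-X[:2];c,n=np.cos(X[2]),np.sin(X[2])
q=np.c_[c*d[:,0]+n*d[:,1],-n*d[:,0]+c*d[:,1]]
q=q[(q[:,0]<.003)&(q[:,0]>-.097)&(q[:,1]<.003)&(q[:,1]>-.167)]
print(len(q),np.percentile(q,[1,99],axis=0),cv2.minAreaRect((q*1000).astype(np.float32)))
for y in (-.14,-.11,-.08,-.05,-.02):
    print(y,q[abs(q[:,1]-y)<.012,0].min().round(4))
E
```

```text
time: 14.2
position: [0.482, -0.1318, 0.1442]
eef_rot: [3.138, -0.002, -0.048]
ft_force: [-0.5, -0.1, -0.4]
width: 1.001
grip_force: 0.0
time: 14.6
position: [0.4747, -0.2677, 0.1424]
eef_rot: [3.139, 0.0, -0.051]
ft_force: [0.2, 0.3, -0.9]
width: 0.999
grip_force: 0.0
1604 [[-0.08897169 -0.15820015]
 [ 0.00073705 -0.00059876]] ((-46.883724212646484, -81.678955078125), (165.2150421142578, 99.03746795654297), 89.98878479003906)
-0.14 -0.0891
-0.11 -0.0896
-0.08 -0.0897
-0.05 -0.0884
-0.02 -0.0894
```

View pics/t7.png

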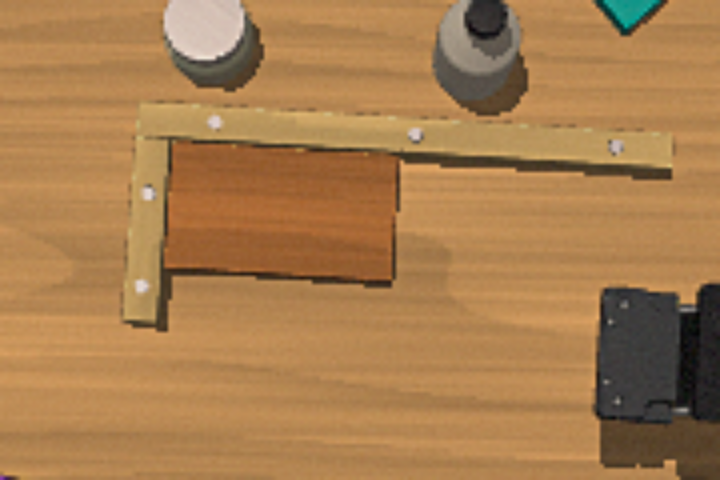

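The board is flush along the fence (crop 170–398, y 142–155), its left end is tight to the end stop at x≈168, and the gripper is clear. I'll hand it in.

```bash
python3 -c "
from bench import *
print(finish_job())"
```

```text
the job is handed in; nothing more can be done
None
```

I pushed the board home into the corner of the stop and handed the job in at about 15 s; the last picture shows it flush to the fence and end stop within about 1–2 mm, the nearby jar and glue bottle unmoved, and the fingers clear. The hand-in returned no verdict.

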